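# Line up a culture series by shade for its photograph

## Robot

A 6-joint arm with a two-finger parallel gripper is mounted at the origin on the work surface. World frame = base frame: x ahead of the robot, y to its left, z up, the work surface at z = 0. Lengths are in mm, angles in rad, forces in N, time in s.
With the tool pointing down it reaches from about 325 to 875 mm from the base axis. Payload 4.4 kg.
Tool frame: the origin (TCP) lies on the mounting face of the last link; the fingertips stand 173 mm ahead of it and the grasp point (between the pads) lies 155 mm ahead of it; z points along the fingers, y is the line along which they close (so a half turn about z gives the same grasp; the last joint's range is limited). The gripper opens to 85 mm and grips with 20 to 120 N. Pads are 22 mm wide; open, the fingers measure 114 mm over their backs; the gripper's body (76 mm by 85 mm) begins 54 mm behind the grasp point. The pads swing forward as they close: fully open they stand 13 mm farther back than shut.
Start: joints at [-1.369, 0.207, 1.542, -0, 1.393, -0.15], TCP at [198.126, -539.791, 404.682] pointing down, gripper open.
Joint ranges: [-2.73, 2.73], [-0.86, 2.22], [0.23, 2.46], [-1.11, 4.25], [0.08, 2.63], [-2.82, 2.82]. Speed limits (rad/s): [2.79, 2.79, 3.14, 3.14, 3.14, 3.14].

## Interface

Orientations are given as a unit quaternion [x, y, z, w].
In Python, from cell import ctrl gives the robot as it stands.
- The arm moves only by the tool carry_out, never from a script. Its argument "targets" is text: rows parted by semicolons, each of 7 numbers parted by spaces: the shift along the tool's x, y, z in m, then the turn, a rotation vector about the tool's x, y, z in degrees, then the finger opening in m, from 0 to 0.0854. In form: tx ty tz rx ry rz hand; .... A call has 1 to 12 rows; each row shifts and turns the commanded pose from where the row before left it, along the tool's axes as they then stand; what a row does not reach is not made up. A row lasts 1/12 s, in which the tool goes at most 41.7 mm and 7.16 degrees, less where a joint would pass 70% of its speed; a pose out of reach is approached as far as the arm can. A call with a gripper value outside its range is refused whole. The fingers move at their own pace and stop on an object; the grip force is fixed at half the most. Time passes only in rows, so rows that do not move let the fingers close. It gives the time, the measured TCP pose, the force, the opening and the grip force at its end, in the units of the state.
- ctrl.state(): the state, without advancing time (a new reading comes with each control period).
- ctrl.camera(name): name is "scene" or "top" or "wrist"; returns a dict with "pixels" (400x640x3 uint8, blue, green, red), "z_map" (400x640 float32, mm along the optical axis (not along the pixel's ray), 0 where there is no reading), "fx", "fy", "cx", "cy" (pixels), "distortion" ([k1, k2, p1, p2, k3] as OpenCV has them; the pictures are not rectified), "R" (3x3) and "t" (3): a world point X has camera coordinates R X + t. Camera axes: x right, y down, z forward; pixel columns grow to the right and rows downward; lengths in mm; the calibration is good to about 2 mm. A picture is of the moment at which its call begins.
- ctrl.job_done(): hands the job in; it is judged then, once.
The state is a dict: "clock": time; "qpos": joint angles; "dq": joint speeds; "joint_torque": joint torques, N m; "eef_pos": TCP position; "ee_rot": TCP orientation; "ft_force": force on the tool from outside, world axes, zero at the start; "wrist_torque": the same for the moment, N m; "finger_gap": finger opening in mm; "gripper_force": force on a finger pad.
Only numpy, scipy, OpenCV 4.12 (cv2) and the standard library are available. Lean on these libraries where they do the work, as an engineer would, in place of code of your own. Each camera call takes 0.05 s, during which the arm holds its last target. There are 200 camera calls.

## Task

Line up the four dishes of the cream-to-dark-red series on the photo board, one centred in each white ring, in order of shade from the palest beside the colour card to the darkest at the far end of the row. Keep them level with their lids up and set each one down without dropping it. Leave the green dish where it stands.

Things in the scene. Friction and masses are not known exactly. Their poses are not given: they have to be found in the camera images.
- dish_cream: A dish of the series; origin at the centre of its underside, z up through the lid. Round closed culture dish with a clear lid, rigid and in one piece: 55 mm across, 15 mm high, about 25 g. Stands on the table at the start. Cream-coloured growth: the palest of the series (the tan plates 90 mm across behind the board are not part of it).
- dish_pink: A dish of the series; origin at the centre of its underside, z up through the lid. Round closed culture dish with a clear lid, rigid and in one piece: 55 mm across, 15 mm high, about 25 g. Stands on the table at the start. Pink growth: second palest.
- dish_red: A dish of the series; origin at the centre of its underside, z up through the lid. Round closed culture dish with a clear lid, rigid and in one piece: 55 mm across, 15 mm high, about 25 g. Stands on the table at the start. Bright red growth: third.
- dish_maroon: A dish of the series; origin at the centre of its underside, z up through the lid. Round closed culture dish with a clear lid, rigid and in one piece: 55 mm across, 15 mm high, about 25 g. Stands on the table at the start. Very dark red, nearly black growth: the darkest.
- dish_green: A dish of another culture, green, not part of the series; origin at the centre of its underside, z up through the lid. Round closed culture dish with a clear lid, rigid and in one piece: 55 mm across, 15 mm high, about 25 g. Stands on the table at the start. Same size as the others; it stays where it stands.
- ring_a: White printed ring, 70 mm across outside and 66 mm inside, with a small cross at its centre, at one end of the row (the board's +y end) of the row of four on the dark slate photo board. Origin at the ring's centre on the board's top face, 6 mm above the table. Its y axis runs along the row from ring_d towards ring_a, z up; rings are 80 mm apart. The board is fixed to the table, 400 mm along the row, 95 mm across, 6 mm high. The ring is only printed: flat, nothing to feel.
- ring_b: White printed ring, 70 mm across outside and 66 mm inside, with a small cross at its centre, next to ring_a of the row of four on the dark slate photo board. Origin at the ring's centre on the board's top face, 6 mm above the table. Its y axis runs along the row from ring_d towards ring_a, z up; rings are 80 mm apart. The board is fixed to the table, 400 mm along the row, 95 mm across, 6 mm high. The ring is only printed: flat, nothing to feel.
- ring_c: White printed ring, 70 mm across outside and 66 mm inside, with a small cross at its centre, next to ring_d of the row of four on the dark slate photo board. Origin at the ring's centre on the board's top face, 6 mm above the table. Its y axis runs along the row from ring_d towards ring_a, z up; rings are 80 mm apart. The board is fixed to the table, 400 mm along the row, 95 mm across, 6 mm high. The ring is only printed: flat, nothing to feel.
- ring_d: White printed ring, 70 mm across outside and 66 mm inside, with a small cross at its centre, at the other end (the board's -y end) of the row of four on the dark slate photo board. Origin at the ring's centre on the board's top face, 6 mm above the table. Its y axis runs along the row from ring_d towards ring_a, z up; rings are 80 mm apart. The board is fixed to the table, 400 mm along the row, 95 mm across, 6 mm high. The ring is only printed: flat, nothing to feel.
- colour_card: Photographer's colour card, black with six coloured and six grey patches, 75 x 27 x 1.6 mm, fixed on the photo board at one end of the row, across it; origin at the centre of its underside, 58 mm beyond the last ring's centre. It marks the pale end of the row, and lies beside ring_a in some starts and beside ring_d in others; a white scale bar with black ticks lies at the other end.
There are look-alikes about, which are no part of the job. What is shaped like the dish_pink but purple or yellow is not meant. Leave any blue look-alike of the dish_red alone.

How it is judged (in metres and radians):
At the end, for the whole second after the job is handed in: From the ring beside the colour card on: cream, pink, red, maroon, each centred within 10 mm of its ring, flat on the board (tilt under 0.1 rad, underside 2 to 10 mm above the table), lids up, released, at rest (under 0.02 m/s); green dish within 20 mm of its start (((horizontal distance between dish_cream and ring_a below 0.01 m and horizontal distance between dish_pink and ring_b below 0.01 m and horizontal distance between dish_red and ring_c below 0.01 m and horizontal distance between dish_maroon and ring_d below 0.01 m and horizontal distance between colour_card and ring_a below 0.09 m) or (horizontal distance between dish_cream and ring_d below 0.01 m and horizontal distance between dish_pink and ring_c below 0.01 m and horizontal distance between dish_red and ring_b below 0.01 m and horizontal distance between dish_maroon and ring_a below 0.01 m and horizontal distance between colour_card and ring_d below 0.09 m)) and angle between each of dish_cream, dish_pink, dish_red, dish_maroon's own z axis and vertical below 0.1 rad and height (world z) of dish_cream between 0.002 and 0.01 m and linear speed of each of dish_cream, dish_pink, dish_red, dish_maroon below 0.02 m/s and contact force between each of dish_cream, dish_pink, dish_red, dish_maroon and the fingers below 0.05 N and height (world z) of dish_pink between 0.002 and 0.01 m and height (world z) of dish_red between 0.002 and 0.01 m and height (world z) of dish_maroon between 0.002 and 0.01 m and distance of dish_green from where it was at the start of the episode below 0.02 m); the robot touches nothing.
It fails at once if a dish of the series falls or is thrown: faster than 0.5 m/s while touching nothing (a drop of more than about 13 mm) ((linear speed of dish_cream above 0.5 m/s and contact force between dish_cream and anything else below 0.02 N) or (linear speed of dish_pink above 0.5 m/s and contact force between dish_pink and anything else below 0.02 N) or (linear speed of dish_red above 0.5 m/s and contact force between dish_red and anything else below 0.02 N) or (linear speed of dish_maroon above 0.5 m/s and contact force between dish_maroon and anything else below 0.02 N)).
It fails at once if a dish of the series is tipped by more than 0.6 rad (34 degrees) (angle between any of dish_cream, dish_pink, dish_red, dish_maroon's own z axis and vertical above 0.6 rad).
It fails at once if the green dish is shifted by more than 20 mm (distance of dish_green from where it was at the start of the episode above 0.02 m).
It also fails if it takes over 83 s, if anything falls off the work surface, if the arm or the gripper's body presses on something with over 40 N, if the wrist force passes 120 N, or if a joint passes its speed limit or range.

## Working session

There is one attempt and no reset: what is moved stays moved. The work goes in short steps, Python scripts to look and compute and a tool call to move; the robot and the scene stay as the last step left them, time stands still between calls to the robot, and variables do not carry over. Pictures are saved under pics/ and viewed, at most 14 in all, crops included, and the job is handed in when it is done.

Besides the shell and the picture viewer there is one more tool, called as name(argument=value, ...) on one line, values as JSON. carry_out: Moves the arm, as the interface text tells. Its arguments: {"type":"object","properties":{"targets":{"type":"string"}},"required":["targets"]}

```bash
mkdir -p pics; ls; python3 - <<'E'
from cell import ctrl
import cv2
for n in ("top","scene"):
    c=ctrl.camera(n); cv2.imwrite(f"pics/{n}0.png",c["pixels"]); print(n,c["fx"],c["cx"],c["cy"],c["distortion"],c["R"],c["t"])
print(ctrl.state())
E
```

```text
pics
top 421.7785037426891 308.7156581206029 203.31072049940158 [-0.04449404  0.          0.          0.          0.        ] [[-0.00637747 -0.99996589  0.005249  ]
 [-0.99762792  0.0060026  -0.06857482]
 [ 0.06854097 -0.00567389 -0.99763217]] [ 11.09290868 461.51713719 976.02906182]
scene 469.99442672444707 316.7668328699674 200.8893233950891 [-0.10552125  0.          0.          0.          0.        ] [[-0.68878306  0.72493228 -0.00714781]
 [ 0.56177248  0.52747534 -0.63732366]
 [-0.4582462  -0.44299318 -0.77056308]] [ 326.47597629 -258.8687752  1490.4374636 ]
{'clock': 0.1, 'qpos': array([-1.36950196e+00,  2.07353642e-01,  1.54285125e+00, -4.45823320e-05,
        1.39356057e+00, -1.50496958e-01]), 'dq': array([-0.00100749, -0.001864  , -0.00404714,  0.0014359 ,  0.00112817,
        0.00074237]), 'joint_torque': array([-4.10533776e-04, -3.84093976e+01, -2.92549235e+01, -3.26721538e-04,
        4.79084527e-03, -1.84386607e-05]), 'eef_pos': array([ 198.04811935, -539.44550346,  403.61175659]), 'ee_rot': array([ 9.84568929e-01,  1.74993840e-01, -4.95209317e-05, -1.08549772e-03]), 'ft_force': array([-0.67149238,  0.92134774,  0.1924332 ]), 'wrist_torque': array([ 0.02649802, -0.04230774, -0.01725541]), 'gripper_force': 0.0, 'finger_gap': 85.11070834716683}
```

View pics/top0.png

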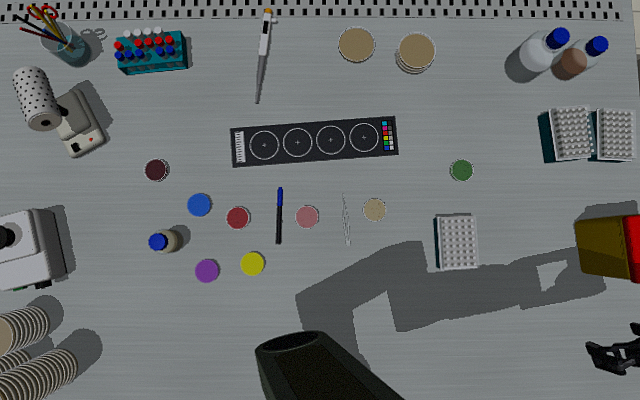

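View pics/scene0.png

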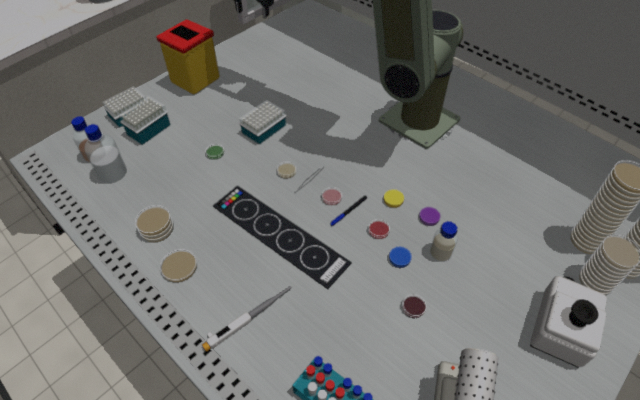

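The top view shows the colour card at the right end (388,136), so beside ring_d (-y). The dishes are cream (374,209), pink (307,216), red (238,217), maroon (157,170) and green (461,170). The rings run from (265,144) to (364,137).

```bash
cat > h.py <<'E'
from cell import ctrl
import cv2, numpy as np
def ray(c,uv,z):
    K=np.array([[c["fx"],0,c["cx"]],[0,c["fy"],c["cy"]],[0,0,1]])
    p=cv2.undistortPoints(np.array(uv,float).reshape(-1,1,2),K,np.array(c["distortion"]))[:,0]
    R=np.array(c["R"]);o=-R.T@np.array(c["t"])
    d=np.c_[p,np.ones(len(p))]@R
    return o+d*((z-o[2])/d[:,2])[:,None]
def blob(img,uv,r):
    """centre of the round thing that differs from the table round uv"""
    u,v=map(int,uv);w=img[v-r:v+r+1,u-r:u+r+1]
    lab=cv2.cvtColor(w,cv2.COLOR_BGR2LAB).astype(float)
    bg=np.median(np.r_[lab[0],lab[-1],lab[:,0],lab[:,-1]],0)
    m=(np.linalg.norm((lab-bg)[:,:,1:],axis=2)>10).astype(np.uint8)
    cs,_=cv2.findContours(m,cv2.RETR_EXTERNAL,cv2.CHAIN_APPROX_NONE)
    k=max(cs,key=cv2.contourArea);(x,y),rad=cv2.minEnclosingCircle(k)
    M=cv2.moments(k)
    return u-r+M["m10"]/M["m00"],v-r+M["m01"]/M["m00"],rad
def tool():
    s=ctrl.state();return np.round(s["eef_pos"],1),np.round(s["ee_rot"],4),s
E
python3 - <<'E'
from h import *
c=ctrl.camera("top");im=c["pixels"]
for n,p in dict(cream=(374,209),pink=(307,216),red=(238,217),maroon=(157,170),green=(461,170)).items():
    b=blob(im,p,18);print(n,np.round(b,1),np.round(ray(c,b[:2],12),1))
# rings: white pixels on the slate, ellipse fit
g=cv2.cvtColor(im,cv2.COLOR_BGR2GRAY)
for p in [(265,144),(297,142),(331,140),(364,137)]:
    yy,xx=np.nonzero(g>105);q=np.c_[xx,yy].astype(np.float32)
    d=np.hypot(*(q-p).T);q=q[(d>11)&(d<18)]
    e=cv2.fitEllipse(q);print(len(q),np.round(e[0],1),np.round(e[1],1),np.round(ray(c,e[0],6),1))
print(tool()[:2])
E
```

```text
cream [374.2 209.5  10.7] [[ 446.3 -146.4   12. ]]
pink [306.3 216.7  10.9] [[430.4  14.2  12. ]]
red [236.9 217.7  11.1] [[428.8 177.5  12. ]]
maroon [155.1 169.5  10.7] [[544.8 373.9  12. ]]
green [461.4 169.8  11. ] [[ 539.9 -357.8   12. ]]
72 [263.8 144.8] [28.  28.2] [[603.7 115.    6. ]]
75 [297.1 142.1] [27.9 28.3] [[609.8  35.2   6. ]]
70 [330.3 139.5] [27.6 28.4] [[615.6 -44.7   6. ]]
82 [363.5 137. ] [27.8 28.2] [[ 621.4 -124.8    6. ]]
(array([ 198.1, -539.5,  403.8]), array([ 9.846e-01,  1.750e-01, -0.000e+00, -9.000e-04]))
```

carry_out(targets="0 0 0 0 0 -6.7 0.068;0 0 0 0 0 -6.7 0.068;0 0 0 0 0 -6.7 0.068;0 0 0 0 0 -6.7 0.068;0 0 0 0 0 -6.7 0.068;0 0 0 0 0 -6.7 0.068;0 0 0 0 0 -6.7 0.068;0 0 0 0 0 -6.7 0.068;0 0 0 0 0 -6.7 0.068;0 0 0 0 0 -6.7 0.068;0 0 0 0 0 -7 0.068")

```text
clock: 1.07
eef_pos: [198.1, -539.6, 404.2]
ee_rot: [0.679, 0.734, 0.0, -0.0]
ft_force: [-0.5, -0.2, 1.0]
finger_gap: 67.8
gripper_force: 0.0
```

carry_out(targets="0.0312 0.023 0.012 0 0 0 0.068;0.0312 0.023 0.012 0 0 0 0.068;0.0312 0.023 0.012 0 0 0 0.068;0.0312 0.023 0.012 0 0 0 0.068;0.0312 0.023 0.012 0 0 0 0.068;0.0312 0.023 0.012 0 0 0 0.068;0.0312 0.023 0.012 0 0 0 0.068;0.0312 0.023 0.012 0 0 0 0.068;0.0312 0.023 0.012 0 0 0 0.068;0.0312 0.023 0.012 0 0 0 0.068;0.0312 0.023 0.012 0 0 0 0.068;0.0312 0.023 0.012 0 0 0 0.068")

```text
clock: 2.07
eef_pos: [446.8, -144.5, 260.1]
ee_rot: [0.681, 0.732, -0.0, 0.0]
ft_force: [1.0, 0.2, 1.1]
finger_gap: 67.9
gripper_force: 0.0
```

```bash
cat >> h.py <<'E'
def to(x,y,z):
    """remaining shift along the tool axes, mm"""
    from scipy.spatial.transform import Rotation as Ro
    p,q,s=tool();return np.round(Ro.from_quat(s["ee_rot"]).inv().apply(np.array([x,y,z])-s["eef_pos"]),1)
E
python3 - <<'E'
from h import *
c=ctrl.camera("wrist");cv2.imwrite("pics/w1.png",c["pixels"]);print(to(446.3,-146.4,174))
R=np.array(c["R"]);X=R@np.array([446.3,-146.4,12])+np.array(c["t"])
print(X, X[:2]/X[2]*c["fx"]+[c["cx"],c["cy"]])
E
```

```text
[-7.7 -2.3 83.9]
[ -0.69248229  10.07761771 231.55160657] [321.68405524 209.93073283]
```

View pics/w1.png

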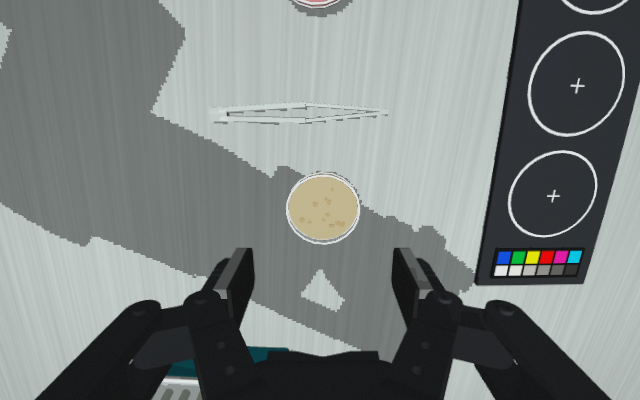

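The wrist view shows the cream dish at (323,208), where I predicted (322,210), so the estimates hold. Ring_d's cross is at (553,197).

carry_out(targets="0 0 0 0 0 0 0.068;0 0 0 0 0 0 0.068;0 0 0 0 0 0 0.068")

```text
clock: 2.37
eef_pos: [446.1, -147.1, 260.9]
ee_rot: [0.681, 0.732, -0.0, 0.0]
ft_force: [-0.7, 0.0, -0.1]
finger_gap: 67.8
gripper_force: 0.0
```

```bash
python3 - <<'E'
from h import *
print(to(446.3,-146.4,174),tool()[:2])
c=ctrl.camera("wrist");b=blob(c["pixels"],(323,208),60);print(b,ray(c,b[:2],12))
print(ray(c,[(553,197),(577,86)],6)); print(to(446.3,-146.4,174))
E
```

```text
[ 0.7  0.2 86.9] (array([ 446.1, -147.1,  260.9]), array([ 6.812e-01,  7.321e-01, -2.000e-04,  3.000e-04]))
(323.7540355125101, 203.7941384180791, 34.38064193725586) [[ 446.87049364 -144.43918451   12.        ]]
[[ 623.24603246 -128.51370668    6.        ]
 [ 617.16983055  -47.26958261    6.        ]]
[ 1.1  0.3 87.1]
```

carry_out(targets="0.001 0 0.012 0 0 0 0.068;0.001 0 0.012 0 0 0 0.068;0 0 0.012 0 0 0 0.068;0 0 0.012 0 0 0 0.068;0 0 0.012 0 0 0 0.068;0 0 0.010 0 0 0 0.068;0 0 0.008 0 0 0 0.068;0 0 0.005 0 0 0 0.068;0 0 0.003 0 0 0 0.068;0 0 0 0 0 0 0.068;0 0 0 0 0 0 0.068")

```text
clock: 3.33
eef_pos: [446.3, -144.5, 174.9]
ee_rot: [0.681, 0.732, 0.0, 0.0]
ft_force: [-0.4, -0.5, -0.4]
finger_gap: 68.2
gripper_force: 0.0
```

```bash
python3 - <<'E'
from h import *
c=ctrl.camera("wrist");cv2.imwrite("pics/w2.png",c["pixels"]);print(to(446.3,-146.4,174))
E
```

```text
[-1.8 -0.3  1.1]
```

View pics/w2.png

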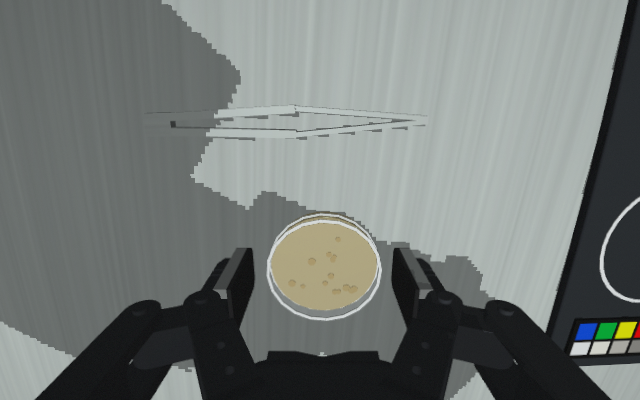

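The dish sits at (324,266), between the pads, so I'm lowering 2 mm and closing.

carry_out(targets="0 0 0.001 0 0 0 0.068;0 0 0.001 0 0 0 0.064;0 0 0 0 0 0 0.058;0 0 0 0 0 0 0.05;0 0 0 0 0 0 0.05;0 0 0 0 0 0 0.05;0 0 0 0 0 0 0.05")

```text
clock: 3.97
eef_pos: [446.4, -144.4, 173.4]
ee_rot: [0.681, 0.732, 0.0, 0.0]
ft_force: [-1.2, 0.2, 5.6]
finger_gap: 52.5
gripper_force: 62.3
```

```bash
python3 - <<'E'
from h import *
c=ctrl.camera("wrist");s=c["pixels"]
t=ctrl.camera("top")["pixels"][150:260,320:430]
cv2.imwrite("pics/w3.png",np.hstack([s[150:],cv2.resize(t,(250,250),interpolation=0)])[:, 150:])
K=np.array(c["R"])
for z in (0,12):
  for y in (-146.4,-144.4,-164,-126): 
    X=K@np.array([446.4,y,z])+np.array(c["t"]);print(z,y,X[:2]/X[2]*c["fx"]+[c["cx"],c["cy"]])
print(ctrl.state()["eef_pos"],ctrl.state()["ft_force"])
E
```

```text
0 -146.4 [322.14950682 260.55844312]
0 -144.4 [322.42940727 257.09129176]
0 -164 [319.77522175 289.96891909]
0 -126 [325.10842741 223.90603581]
12 -146.4 [322.1297659 273.1788219]
12 -144.4 [322.43114219 269.49653862]
12 -164 [319.58039149 304.32765157]
12 -126 [325.32467254 234.14273433]
[ 446.40089566 -144.45230889  173.36977929] [-0.9973854   0.46596368  6.01134905]
```

View pics/w3.png

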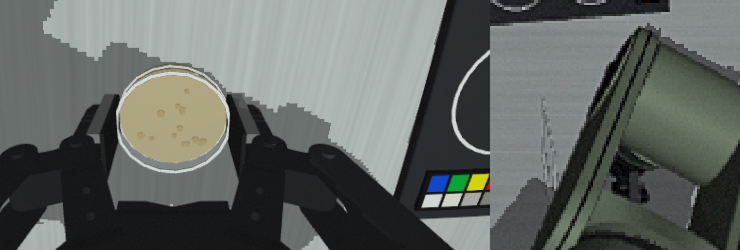

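carry_out(targets="0 0 -0.004 0 0 0 0.05;0 0 -0.008 0 0 0 0.05;0 0 -0.01 0 0 0 0.05;0 0 -0.01 0 0 0 0.05;0 0 -0.005 0 0 0 0.05;0 0 0 0 0 0 0.05")

```text
clock: 4.57
eef_pos: [447.0, -144.8, 211.8]
ee_rot: [0.681, 0.732, 0.001, 0.002]
ft_force: [0.3, 0.7, -0.1]
finger_gap: 52.3
gripper_force: 62.7
```

```bash
python3 - <<'E'
from h import *
c=ctrl.camera("wrist");cv2.imwrite("pics/w4.png",c["pixels"][150:]);print(to(621.4,-124,180),tool()[2]["gripper_force"])
E
```

```text
[  8.  175.7  31.3] 62.70111322402954
```

View pics/w4.png

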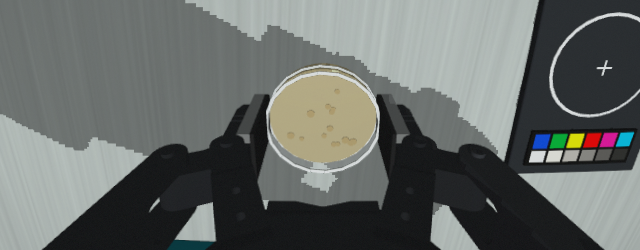

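The cream dish is held level in the gripper, so I'm carrying it to ring_d.

carry_out(targets="0.001 0.012 0 0 0 0 0.05;0.001 0.02 0 0 0 0 0.05;0.001 0.025 0 0 0 0 0.05;0.001 0.025 0 0 0 0 0.05;0.001 0.025 0 0 0 0 0.05;0.001 0.025 0 0 0 0 0.05;0.001 0.02 0 0 0 0 0.05;0.001 0.012 0.005 0 0 0 0.05;0 0.008 0.005 0 0 0 0.05;0 0.0037 0.005 0 0 0 0.05;0 0 0.003 0 0 0 0.05;0 0 0 0 0 0 0.05")

```text
clock: 5.62
eef_pos: [619.5, -123.5, 189.9]
ee_rot: [0.681, 0.732, -0.001, -0.002]
ft_force: [-1.0, -0.6, -0.8]
finger_gap: 52.7
gripper_force: 62.7
```

carry_out(targets="0 0 0 0 0 0 0.05;0 0 0 0 0 0 0.05")

```text
clock: 5.78
eef_pos: [620.1, -123.8, 191.6]
ee_rot: [0.681, 0.732, -0.0, -0.0]
ft_force: [0.6, 0.7, 0.1]
finger_gap: 52.3
gripper_force: 62.7
```

```bash
python3 - <<'E'
from h import *
c=ctrl.camera("wrist");cv2.imwrite("pics/w5.png",c["pixels"]);print(to(621.4,-124,180))
R=np.array(c["R"]);X=R@np.array([[621.4,609.8+5.8],[-124.8,-44.7],[6,6]])+np.array(c["t"])[:,None]
print(X[:2]/X[2]*c["fx"]+np.array([[c["cx"]],[c["cy"]]]))
E
```

```text
[-0.2  1.1 11.9]
[[325.09094293 325.35901715]
 [248.17220405  94.63160118]]
```

View pics/w5.png

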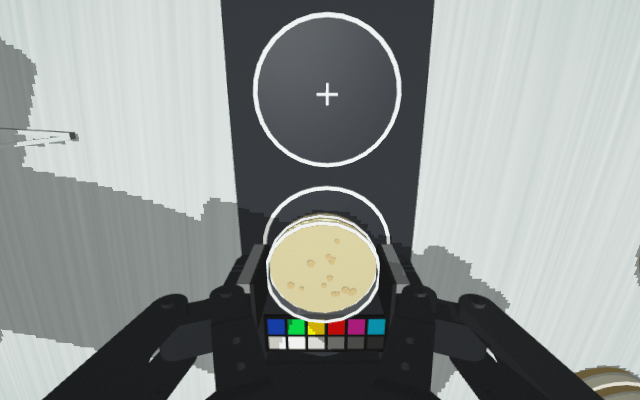

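Ring_c's cross shows at (327,94), against a prediction of (325,95). The dish is over ring_d, so I'm lowering and releasing.

carry_out(targets="0 0.001 0.004 0 0 0 0.05;0 0 0.004 0 0 0 0.05;0 0 0.002 0 0 0 0.05;0 0 0.001 0 0 0 0.05;0 0 0 0 0 0 0.05;0 0 0 0 0 0 0.05")

```text
clock: 6.33
eef_pos: [621.7, -123.5, 180.5]
ee_rot: [0.681, 0.732, -0.0, -0.0]
ft_force: [0.3, -0.8, 0.2]
finger_gap: 52.6
gripper_force: 62.7
```

carry_out(targets="0 0 0.0007 0 0 0 0.05;0 0 0 0 0 0 0.05;0 0 0 0 0 0 0.055;0 0 0 0 0 0 0.06;0 0 0 0 0 0 0.066;0 0 0 0 0 0 0.068;0 0 0 0 0 0 0.068;0 0 -0.005 0 0 0 0.068;0 0 -0.015 0 0 0 0.068;0 0 -0.025 0 0 0 0.068;0 0 -0.025 0 0 0 0.068;0 0 -0.01 0 0 0 0.068")

```text
clock: 7.33
eef_pos: [623.2, -124.0, 264.3]
ee_rot: [0.681, 0.732, 0.001, 0.003]
ft_force: [0.2, 0.2, 1.2]
finger_gap: 68.2
gripper_force: 0.0
```

carry_out(targets="0 0 0 0 0 0 0.068;0 0 0 0 0 0 0.068")

```text
clock: 7.5
eef_pos: [621.9, -123.6, 260.5]
ee_rot: [0.681, 0.732, 0.0, 0.001]
ft_force: [-1.2, 0.1, 0.3]
finger_gap: 68.1
gripper_force: 0.0
```

```bash
python3 - <<'E'
from h import *
c=ctrl.camera("wrist");cv2.imwrite("pics/w6.png",c["pixels"])
print(tool()[:2],to(430.4,14.2,262))
E
```

```text
(array([ 621.2, -123.4,  259. ]), array([ 6.810e-01,  7.323e-01, -3.000e-04, -7.000e-04])) [ 151.1 -180.4   -2.6]
```

View pics/w6.png

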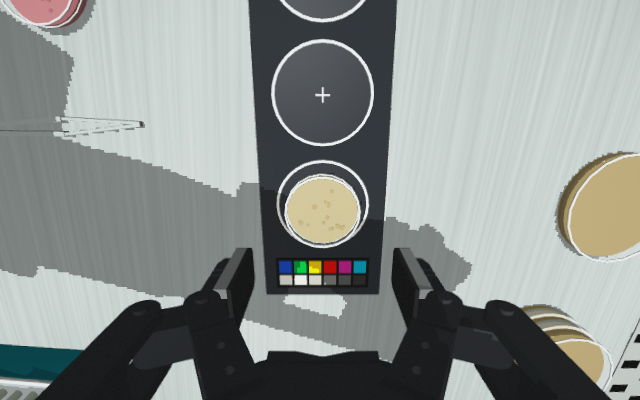

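```bash
python3 - <<'E'
from h import *
c=ctrl.camera("wrist")
b=blob(c["pixels"],(322,210),42);print(b);print(ray(c,b[:2],18),ray(c,[(322.5,95)],6))
print(to(430.4,14.2,262))
E
```

```text
(323.8495287306827, 211.6834601215253, 35.58811950683594)
[[ 621.85078233 -123.76691006   18.        ]] [[615.12137816 -43.97623995   6.        ]]
[ 151.  -180.1   -3.1]
```

Cream is within about 1 mm of ring_d's centre. Next is pink.

carry_out(targets="0.009 -0.0108 0 0 0 0 0.068;0.015 -0.018 0 0 0 0 0.068;0.021 -0.0252 0 0 0 0 0.068;0.021 -0.0252 0 0 0 0 0.068;0.021 -0.0252 0 0 0 0 0.068;0.021 -0.0252 0 0 0 0 0.068;0.018 -0.0216 0 0 0 0 0.068;0.012 -0.0144 0 0 0 0 0.068;0.008 -0.009 0 0 0 0 0.068;0.005 -0.0054 0 0 0 0 0.068;0 0 0 0 0 0 0.068;0 0 0 0 0 0 0.068")

```text
clock: 8.6
eef_pos: [431.9, 13.8, 259.9]
ee_rot: [0.681, 0.732, 0.0, 0.0]
ft_force: [0.3, -0.2, -0.5]
finger_gap: 68.2
gripper_force: 0.0
```

carry_out(targets="0 0 0 0 0 0 0.068;0 0 0 0 0 0 0.068")

```text
clock: 8.77
eef_pos: [432.4, 13.4, 260.2]
ee_rot: [0.681, 0.732, 0.0, 0.001]
ft_force: [0.4, 0.1, 0.2]
finger_gap: 68.1
gripper_force: 0.0
```

```bash
python3 - <<'E'
from h import *
c=ctrl.camera("wrist")
b=blob(c["pixels"],(322,210),60);r=ray(c,b[:2],12)[0];print(b,r);print(to(430.4,14.2,173.4),to(r[0],r[1],173.4),tool()[:2])
E
```

```text
(320.6523228111971, 203.82876712328766, 34.79233932495117) [431.01694423  16.1049695   12.        ]
[ 0.9 -1.8 86.8] [ 2.8 -1.1 86.8] (array([432.2,  13.4, 260.2]), array([6.813e-01, 7.320e-01, 2.000e-04, 4.000e-04]))
```

carry_out(targets="0.001 -0.001 0.012 0 0 0 0.068;0.001 -0.0005 0.012 0 0 0 0.068;0 0 0.012 0 0 0 0.068;0 0 0.012 0 0 0 0.068;0 0 0.012 0 0 0 0.068;0 0 0.010 0 0 0 0.068;0 0 0.008 0 0 0 0.068;0 0 0.005 0 0 0 0.068;0 0 0.0035 0 0 0 0.068;0 0 0 0 0 0 0.068;0 0 0 0 0 0 0.068;0 0 0 0 0 0 0.068")

```text
clock: 9.82
eef_pos: [430.0, 15.8, 174.0]
ee_rot: [0.681, 0.732, 0.0, 0.0]
ft_force: [-0.5, 0.0, -0.1]
finger_gap: 68.1
gripper_force: 0.0
```

carry_out(targets="0 0 0 0 0 0 0.064;0 0 0 0 0 0 0.058;0 0 0 0 0 0 0.05;0 0 0 0 0 0 0.05;0 0 0 0 0 0 0.05;0 0 0 0 0 0 0.05;0 0 -0.004 0 0 0 0.05;0 0 -0.008 0 0 0 0.05;0 0 -0.01 0 0 0 0.05;0 0 -0.008 0 0 0 0.05;0 0 -0.003 0 0 0 0.05;0 0 0 0 0 0 0.05")

```text
clock: 10.82
eef_pos: [430.4, 15.8, 208.0]
ee_rot: [0.681, 0.732, 0.001, 0.001]
ft_force: [-0.3, 0.5, -1.3]
finger_gap: 52.6
gripper_force: 62.7
```

```bash
python3 - <<'E'
from h import *
c=ctrl.camera("wrist");cv2.imwrite("pics/w7.png",c["pixels"]);print(to(615.5,-44.2,180))
E
```

```text
[-73.2 180.6  27.6]
```

View pics/w7.png

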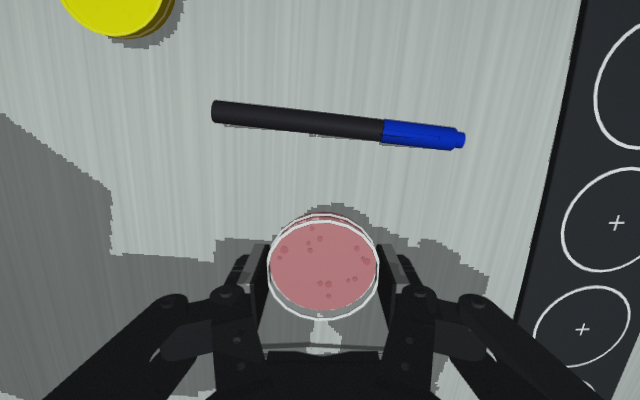

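Pink is held at (323,266), matching cream's grasp. Carrying it to ring_c.

carry_out(targets="-0.0044 0.0108 0 0 0 0 0.05;-0.0073 0.018 0 0 0 0 0.05;-0.0102 0.0252 0 0 0 0 0.05;-0.0102 0.0252 0 0 0 0 0.05;-0.0102 0.0252 0 0 0 0 0.05;-0.0102 0.0252 0 0 0 0 0.05;-0.0088 0.0216 0 0 0 0 0.05;-0.0058 0.0144 0.004 0 0 0 0.05;-0.0037 0.009 0.005 0 0 0 0.05;-0.0022 0.006 0.005 0 0 0 0.05;0 0 0.003 0 0 0 0.05;0 0 0 0 0 0 0.05")

```text
clock: 11.87
eef_pos: [613.7, -43.5, 187.6]
ee_rot: [0.681, 0.732, -0.001, -0.002]
ft_force: [-0.8, -0.1, -0.8]
finger_gap: 52.5
gripper_force: 62.7
```

carry_out(targets="0 0 0 0 0 0 0.05;0 0 0 0 0 0 0.05;0 0 0 0 0 0 0.05")

```text
clock: 12.12
eef_pos: [614.6, -43.5, 189.7]
ee_rot: [0.681, 0.732, -0.0, -0.0]
ft_force: [0.2, 0.1, 0.2]
finger_gap: 52.0
gripper_force: 62.7
```

```bash
python3 - <<'E'
from h import *
print(to(615.3,-44.3,180))
E
```

```text
[-0.8  0.6  9.7]
```

carry_out(targets="-0.0008 0.0003 0.004 0 0 0 0.05;0 0 0.003 0 0 0 0.05;0 0 0.002 0 0 0 0.05;0 0 0.0008 0 0 0 0.05;0 0 0 0 0 0 0.05;0 0 0 0 0 0 0.05")

```text
clock: 12.62
eef_pos: [615.4, -44.6, 180.5]
ee_rot: [0.681, 0.732, -0.0, -0.0]
ft_force: [-3.1, 0.1, 5.8]
finger_gap: 52.4
gripper_force: 63.3
```

carry_out(targets="0 0 0 0 0 0 0.05;0 0 0 0 0 0 0.055;0 0 0 0 0 0 0.06;0 0 0 0 0 0 0.066;0 0 0 0 0 0 0.068;0 0 0 0 0 0 0.068;0 0 -0.005 0 0 0 0.068;0 0 -0.015 0 0 0 0.068;0 0 -0.025 0 0 0 0.068;0 0 -0.025 0 0 0 0.068;0 0 -0.01 0 0 0 0.068;0 0 0 0 0 0 0.068")

```text
clock: 13.62
eef_pos: [617.1, -45.0, 263.6]
ee_rot: [0.681, 0.732, 0.002, 0.003]
ft_force: [0.7, -0.0, -0.4]
finger_gap: 68.1
gripper_force: 0.0
```

carry_out(targets="0 0 0 0 0 0 0.068;0 0 0 0 0 0 0.068")

```text
clock: 13.78
eef_pos: [614.6, -44.5, 258.1]
ee_rot: [0.681, 0.732, -0.001, -0.001]
ft_force: [-0.3, 0.2, -0.7]
finger_gap: 68.2
gripper_force: 0.0
```

```bash
python3 - <<'E'
from h import *
c=ctrl.camera("wrist");cv2.imwrite("pics/w8.png",c["pixels"])
b=blob(c["pixels"],(322,210),40);print(b,ray(c,b[:2],18),to(428.8,178.5,262))
E
```

```text
(324.76408283461575, 211.6187897786644, 35.65842056274414) [[615.57175297 -44.38023052  18.        ]] [ 235.8 -169.1   -3.5]
```

View pics/w8.png

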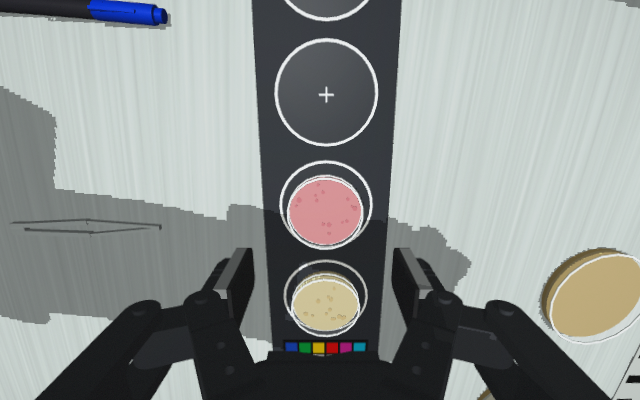

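Pink is centred in its ring at (325,212). Next is red.

carry_out(targets="0.0086 -0.0062 0 0 0 0 0.068;0.0171 -0.0123 0 0 0 0 0.068;0.0257 -0.0184 0 0 0 0 0.068;0.0279 -0.02 0 0 0 0 0.068;0.0279 -0.02 0 0 0 0 0.068;0.0279 -0.02 0 0 0 0 0.068;0.0279 -0.02 0 0 0 0 0.068;0.0257 -0.0184 0 0 0 0 0.068;0.0193 -0.0138 0 0 0 0 0.068;0.0129 -0.0092 0 0 0 0 0.068;0.0086 -0.0062 0 0 0 0 0.068;0.0064 -0.0046 0 0 0 0 0.068")

```text
clock: 14.83
eef_pos: [428.1, 179.3, 258.8]
ee_rot: [0.681, 0.733, -0.001, -0.001]
ft_force: [0.8, 0.7, 0.1]
finger_gap: 68.0
gripper_force: 0.0
```

carry_out(targets="0 0 0 0 0 0 0.068;0 0 0 0 0 0 0.068;0 0 0 0 0 0 0.068")

```text
clock: 15.08
eef_pos: [430.3, 177.9, 259.7]
ee_rot: [0.681, 0.732, 0.0, 0.0]
ft_force: [0.9, -0.2, 0.2]
finger_gap: 68.4
gripper_force: 0.0
```

```bash
python3 - <<'E'
from h import *
c=ctrl.camera("wrist")
b=blob(c["pixels"],(322,210),45);r=ray(c,b[:2],12)[0];print(b,r);print(to(428.8,177.5,173.6),to(r[0],r[1],173.6),tool()[:2])
E
```

```text
(321.65778567199527, 206.0985297019933, 34.86053466796875) [429.66168993 179.17230767  12.        ]
[-0.2 -1.6 86.1] [ 1.4 -0.7 86.1] (array([430.4, 177.8, 259.7]), array([6.814e-01, 7.319e-01, 1.000e-04, 2.000e-04]))
```

carry_out(targets="0.001 -0.001 0.012 0 0 0 0.068;0 0 0.012 0 0 0 0.068;0 0 0.012 0 0 0 0.068;0 0 0.012 0 0 0 0.068;0 0 0.012 0 0 0 0.068;0 0 0.010 0 0 0 0.068;0 0 0.008 0 0 0 0.068;0 0 0.005 0 0 0 0.068;0 0 0.003 0 0 0 0.068;0 0 0 0 0 0 0.068;0 0 0 0 0 0 0.068;0 0 0 0 0 0 0.068")

```text
clock: 16.13
eef_pos: [429.0, 179.4, 174.2]
ee_rot: [0.681, 0.732, 0.001, 0.0]
ft_force: [-0.1, 0.8, -0.2]
finger_gap: 68.0
gripper_force: 0.0
```

carry_out(targets="0 0 0 0 0 0 0.064;0 0 0 0 0 0 0.058;0 0 0 0 0 0 0.05;0 0 0 0 0 0 0.05;0 0 0 0 0 0 0.05;0 0 0 0 0 0 0.05;0 0 -0.004 0 0 0 0.05;0 0 -0.008 0 0 0 0.05;0 0 -0.01 0 0 0 0.05;0 0 -0.008 0 0 0 0.05;0 0 -0.003 0 0 0 0.05;0 0 0 0 0 0 0.05")

```text
clock: 17.13
eef_pos: [429.4, 179.5, 208.2]
ee_rot: [0.681, 0.732, 0.001, 0.001]
ft_force: [-0.2, -0.1, -0.5]
finger_gap: 52.9
gripper_force: 62.7
```

```bash
python3 - <<'E'
from h import *
c=ctrl.camera("wrist");print(blob(c["pixels"],(323,266),45));print(to(609.6,35.5,180),tool()[0])
E
```

```text
(322.78248204510066, 266.9878459143187, 50.09311294555664)
[-156.6  169.7   27.8] [428.9 179.4 207.5]
```

carry_out(targets="-0.0094 0.0102 0 0 0 0 0.05;-0.0157 0.017 0 0 0 0 0.05;-0.022 0.0238 0 0 0 0 0.05;-0.022 0.0238 0 0 0 0 0.05;-0.022 0.0238 0 0 0 0 0.05;-0.022 0.0238 0 0 0 0 0.05;-0.0188 0.0204 0 0 0 0 0.05;-0.0126 0.0136 0.004 0 0 0 0.05;-0.0078 0.0085 0.005 0 0 0 0.05;-0.0047 0.0051 0.005 0 0 0 0.05;0 0 0.003 0 0 0 0.05;0 0 0 0 0 0 0.05")

```text
clock: 18.18
eef_pos: [608.3, 35.3, 187.7]
ee_rot: [0.681, 0.732, -0.001, -0.002]
ft_force: [-0.1, 0.4, -0.3]
finger_gap: 52.6
gripper_force: 62.7
```

carry_out(targets="0 0 0 0 0 0 0.05;0 0 0 0 0 0 0.05;0 0 0 0 0 0 0.05")

```text
clock: 18.43
eef_pos: [609.0, 35.9, 189.9]
ee_rot: [0.681, 0.733, -0.0, -0.0]
ft_force: [0.6, -0.0, -0.9]
finger_gap: 52.4
gripper_force: 62.7
```

```bash
python3 - <<'E'
from h import *
print(to(609.6,35.5,180))
E
```

```text
[-0.4  0.5  9.9]
```

carry_out(targets="-0.0003 0.0003 0.004 0 0 0 0.05;0 0 0.003 0 0 0 0.05;0 0 0.002 0 0 0 0.05;0 0 0.0007 0 0 0 0.05;0 0 0 0 0 0 0.05;0 0 0 0 0 0 0.05")

```text
clock: 18.93
eef_pos: [609.8, 35.0, 180.8]
ee_rot: [0.681, 0.732, -0.0, -0.0]
ft_force: [-2.0, 0.8, 5.1]
finger_gap: 52.5
gripper_force: 63.4
```

carry_out(targets="0 0 0 0 0 0 0.05;0 0 0 0 0 0 0.055;0 0 0 0 0 0 0.06;0 0 0 0 0 0 0.066;0 0 0 0 0 0 0.068;0 0 0 0 0 0 0.068;0 0 -0.005 0 0 0 0.068;0 0 -0.015 0 0 0 0.068;0 0 -0.025 0 0 0 0.068;0 0 -0.025 0 0 0 0.068;0 0 -0.01 0 0 0 0.068;0 0 0 0 0 0 0.068")

```text
clock: 19.93
eef_pos: [611.5, 34.6, 263.9]
ee_rot: [0.681, 0.732, 0.002, 0.003]
ft_force: [0.8, -0.6, 0.2]
finger_gap: 68.4
gripper_force: 0.0
```

carry_out(targets="0 0 0 0 0 0 0.068;0 0 0 0 0 0 0.068;0 0 0 0 0 0 0.068")

```text
clock: 20.18
eef_pos: [608.9, 34.8, 257.8]
ee_rot: [0.681, 0.732, -0.001, -0.002]
ft_force: [-0.0, 0.5, -1.2]
finger_gap: 68.5
gripper_force: 0.0
```

```bash
python3 - <<'E'
from h import *
c=ctrl.camera("wrist")
b=blob(c["pixels"],(322,210),40);print(b,ray(c,b[:2],18),to(544.8,374.5,262))
E
```

```text
(325.2765727699531, 212.14422535211267, 35.86470413208008) [[609.94161883  34.58641625  18.        ]] [343.4 -39.4  -3.7]
```

Red is placed to within about 1 mm. Next is maroon.

carry_out(targets="0.0125 -0.0014 0 0 0 0 0.068;0.025 -0.0029 0 0 0 0 0.068;0.0375 -0.0043 0 0 0 0 0.068;0.0406 -0.0047 0 0 0 0 0.068;0.0406 -0.0047 0 0 0 0 0.068;0.0406 -0.0047 0 0 0 0 0.068;0.0406 -0.0047 0 0 0 0 0.068;0.0375 -0.0043 0 0 0 0 0.068;0.0281 -0.0032 0 0 0 0 0.068;0.0187 -0.0022 0 0 0 0 0.068;0.0125 -0.0014 0 0 0 0 0.068;0.0094 -0.0011 0 0 0 0 0.068")

```text
clock: 21.23
eef_pos: [544.3, 376.4, 259.2]
ee_rot: [0.68, 0.733, -0.001, -0.0]
ft_force: [0.2, 0.1, 0.7]
finger_gap: 68.0
gripper_force: 0.0
```

carry_out(targets="0 0 0 0 0 0 0.068;0 0 0 0 0 0 0.068;0 0 0 0 0 0 0.068;0 0 0 0 0 0 0.068")

```text
clock: 21.57
eef_pos: [546.0, 373.3, 259.9]
ee_rot: [0.682, 0.732, -0.0, 0.0]
ft_force: [-0.4, -0.1, -0.3]
finger_gap: 68.0
gripper_force: 0.0
```

```bash
python3 - <<'E'
from h import *
c=ctrl.camera("wrist");cv2.imwrite("pics/w9.png",c["pixels"])
b=blob(c["pixels"],(322,210),45);r=ray(c,b[:2],12)[0];print(b,r);print(to(544.8,373.9,173.8),to(r[0],r[1],173.8),tool()[:2])
E
```

```text
(322.6643846036817, 203.7716922764846, 34.29376220703125) [545.78131684 376.24501377  12.        ]
[ 0.7 -1.1 86.2] [ 2.9  0.  86.2] (array([546. , 373.3, 260. ]), array([ 6.817e-01,  7.317e-01, -2.000e-04,  0.000e+00]))
```

View pics/w9.png

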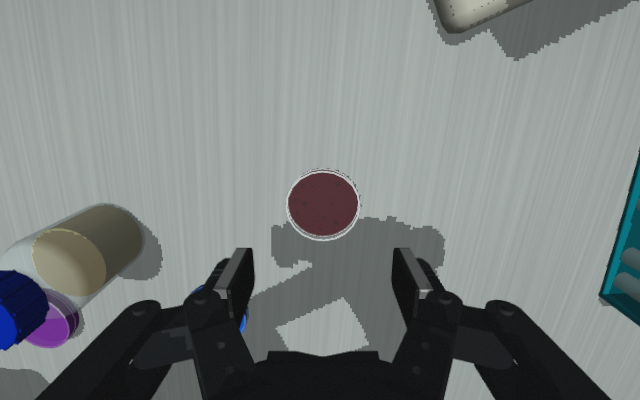

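Maroon sits at (323,204) with clear space around it. Grasping.

carry_out(targets="0.001 -0.0005 0.012 0 0 0 0.068;0.001 0 0.012 0 0 0 0.068;0 0 0.012 0 0 0 0.068;0 0 0.012 0 0 0 0.068;0 0 0.012 0 0 0 0.068;0 0 0.010 0 0 0 0.068;0 0 0.008 0 0 0 0.068;0 0 0.005 0 0 0 0.068;0 0 0.003 0 0 0 0.068;0 0 0 0 0 0 0.068;0 0 0 0 0 0 0.068;0 0 0 0 0 0 0.068")

```text
clock: 22.62
eef_pos: [545.2, 376.8, 174.8]
ee_rot: [0.681, 0.732, 0.001, 0.0]
ft_force: [-0.1, -0.3, 0.4]
finger_gap: 67.6
gripper_force: 0.0
```

carry_out(targets="0 0 0 0 0 0 0.064;0 0 0 0 0 0 0.058;0 0 0 0 0 0 0.05;0 0 0 0 0 0 0.05;0 0 0 0 0 0 0.05;0 0 0 0 0 0 0.05;0 0 -0.004 0 0 0 0.05;0 0 -0.008 0 0 0 0.05;0 0 -0.01 0 0 0 0.05;0 0 -0.008 0 0 0 0.05;0 0 -0.003 0 0 0 0.05;0 0 0 0 0 0 0.05")

```text
clock: 23.62
eef_pos: [545.5, 376.9, 209.0]
ee_rot: [0.681, 0.732, 0.002, 0.001]
ft_force: [0.1, -1.3, -0.1]
finger_gap: 52.5
gripper_force: 62.6
```

```bash
python3 - <<'E'
from h import *
c=ctrl.camera("wrist");print(blob(c["pixels"],(323,266),45));print(to(603.7,115.2,180),tool()[0])
E
```

```text
(322.84130904600187, 266.942394772049, 49.45262145996094)
[-265.1   39.4   27.9] [545.2 376.7 208. ]
```

carry_out(targets="-0.0159 0.0024 0 0 0 0 0.05;-0.0265 0.0039 0 0 0 0 0.05;-0.0371 0.0055 0 0 0 0 0.05;-0.0371 0.0055 0 0 0 0 0.05;-0.0371 0.0055 0 0 0 0 0.05;-0.0371 0.0055 0 0 0 0 0.05;-0.0318 0.0047 0 0 0 0 0.05;-0.0212 0.0031 0 0 0 0 0.05;-0.0132 0.002 0.005 0 0 0 0.05;-0.008 0.0012 0.006 0 0 0 0.05;0 0 0.005 0 0 0 0.05;0 0 0 0 0 0 0.05")

```text
clock: 24.67
eef_pos: [602.0, 115.3, 188.7]
ee_rot: [0.681, 0.732, -0.001, -0.002]
ft_force: [-0.6, 0.5, -0.1]
finger_gap: 52.0
gripper_force: 62.6
```

carry_out(targets="0 0 0 0 0 0 0.05;0 0 0 0 0 0 0.05;0 0 0 0 0 0 0.05;0 0 0 0 0 0 0.05")

```text
clock: 25.0
eef_pos: [603.2, 116.1, 191.3]
ee_rot: [0.68, 0.733, 0.0, 0.0]
ft_force: [0.1, 0.3, -0.1]
finger_gap: 52.6
gripper_force: 62.6
```

```bash
python3 - <<'E'
from h import *
print(to(603.7,115.2,180))
E
```

```text
[-1.   0.4 11.3]
```

carry_out(targets="-0.0008 0.0003 0.004 0 0 0 0.05;0 0 0.004 0 0 0 0.05;0 0 0.002 0 0 0 0.05;0 0 0.0006 0 0 0 0.05;0 0 0 0 0 0 0.05;0 0 0 0 0 0 0.05")

```text
clock: 25.5
eef_pos: [603.6, 114.5, 181.2]
ee_rot: [0.681, 0.732, -0.0, -0.0]
ft_force: [-1.8, 0.0, 7.1]
finger_gap: 53.0
gripper_force: 63.4
```

carry_out(targets="0 0 0 0 0 0 0.05;0 0 0 0 0 0 0.055;0 0 0 0 0 0 0.06;0 0 0 0 0 0 0.066;0 0 0 0 0 0 0.068;0 0 0 0 0 0 0.068;0 0 -0.005 0 0 0 0.068;0 0 -0.015 0 0 0 0.068;0 0 -0.025 0 0 0 0.068;0 0 -0.025 0 0 0 0.068;0 0 -0.01 0 0 0 0.068;0 0 0 0 0 0 0.068")

```text
clock: 26.5
eef_pos: [605.3, 114.4, 264.3]
ee_rot: [0.681, 0.732, 0.003, 0.003]
ft_force: [0.6, -0.4, 0.5]
finger_gap: 68.7
gripper_force: 0.0
```

carry_out(targets="0.01 -0.03 -0.01 0 0 0 0.068;0.01 -0.03 -0.01 0 0 0 0.068;0.01 -0.03 -0.01 0 0 0 0.068;0.01 -0.03 -0.01 0 0 0 0.068;0.01 -0.03 -0.01 0 0 0 0.068;0.01 -0.03 -0.01 0 0 0 0.068;0.01 -0.02 0 0 0 0 0.068;0 -0.01 0 0 0 0 0.068;0 0 0 0 0 0 0.068;0 0 0 0 0 0 0.068;0 0 0 0 0 0 0.068;0 0 0 0 0 0 0.068")

```text
clock: 27.5
eef_pos: [390.2, 168.5, 320.2]
ee_rot: [0.681, 0.732, 0.0, 0.0]
ft_force: [-0.4, -0.3, -0.2]
finger_gap: 68.0
gripper_force: 0.0
```

```bash
python3 - <<'E'
from h import *
c=ctrl.camera("top");im=c["pixels"];cv2.imwrite("pics/t2.png",im)
hsv=cv2.cvtColor(im,cv2.COLOR_BGR2HSV)
for n,p,g in [("cream",(363,135),(621.4,-124.8)),("pink",(330,138),(615.6,-44.7)),("red",(297,141),(609.8,35.2)),("maroon",(264,144),(603.7,115))]:
    b=blob(im,p,13);r=ray(c,b[:2],18)[0];print(n,np.round(b,1),np.round(r[:2]-g,1))
b=blob(im,(461,170),18);print("green",ray(c,b[:2],12))
print(ctrl.state()["clock"],ctrl.state()["dq"].max())
E
```

```text
cream [364.6 135.9  10.8] [-0.1 -1. ]
pink [331.2 138.7  10.8] [-0.6 -1.5]
red [297.9 141.2  11. ] [-0.4 -2.2]
maroon [264.6 143.9  10.9] [-0.4 -3.1]
green [[ 540.00426783 -357.71016947   12.        ]]
27.55 0.0027652076119689837
```

View pics/t2.png

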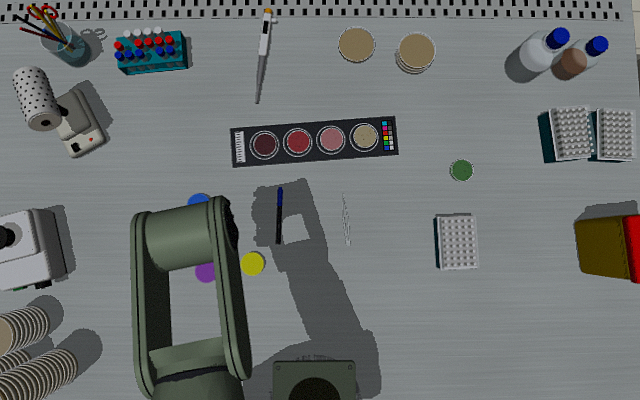

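All four dishes are centred in their rings, maroon (265,144) to cream (365,136) beside the card, about 3 mm off at most, and green hasn't moved. Handing in.

```bash
python3 -c "
from cell import ctrl
print(ctrl.job_done())"
```

```text
the job is handed in; nothing more can be done
None
```

Cream, pink, red and maroon are in their rings in order from the colour-card end (ring_d to ring_a), each measured within about 3 mm of centre; the green dish is unmoved, and the job was handed in at about 28 s (no verdict returned).

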